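# Offer a hinge leaf up to its jamb and hold it for the pin

### The arm

A 6-joint arm with a two-finger parallel gripper is mounted at the origin on a cart in front of the work surface, level with it; the furniture and walls round the work are solid. World frame = base frame: x ahead of the robot, y to its left, z up, the work surface at z = 0. Lengths are in m, angles in rad, forces in N, time in s.
With the tool pointing down it reaches from about 0.35 to 0.975 m from the base axis. Payload 4.9 kg.
Tool frame: the origin (TCP) lies at the very end of the fingers, on their centre line; the grasp point (between the pads) lies 19 mm behind it; z points along the fingers, y is the line along which they close (so a half turn about z gives the same grasp; the last joint's range is limited). The gripper opens to 85 mm and grips with 20 to 120 N. Pads are 22 mm wide; open, the fingers measure 114 mm over their backs; the gripper's body (76 mm by 85 mm) begins 54 mm behind the grasp point. The pads swing forward as they close: fully open they stand 13 mm farther back than shut.
Start: joints at [1.058, 0.053, 1.613, -0, 1.476, -0.119], TCP at [0.24, 0.577, 0.231] pointing down, gripper open.
Joint ranges: [-3.01, 3.01], [-1.01, 2.22], [0.06, 2.58], [-1.02, 4.17], [0.09, 2.62], [-3.14, 3.14]. Speed limits (rad/s): [2.57, 2.57, 3.14, 3.14, 3.14, 3.14].

### API

Orientations are given as a rotation vector (axis times angle).
In Python, from station import ctrl, imaging gives the robot as it stands.
- The arm moves only by the tool play_rows, never from a script. Its argument "series" is a list of rows, each a list of 3 entries, a list of its own where there are three numbers: the opening, from 0 (shut) to 1 (fully open), then the shift along the tool's x, y, z each as a share of 0.05 m, from -1 to 1, then the turn, a rotation vector about the tool's x, y, z each as a share of 8 degrees, from -1 to 1. In form: [[grip, [dx, dy, dz], [ax, ay, az]], ...]. A call has 1 to 8 rows; each row shifts and turns the commanded pose from where the row before left it, along the tool's axes as they then stand; what a row does not reach is not made up. A row lasts 1/8 s, in which the tool goes at most 62.5 mm and 10.7 degrees, less where a joint would pass 70% of its speed; a pose out of reach is approached as far as the arm can. A call with a number of a shift or a turn outside -1 to 1 is refused whole. A call with a gripper value outside its range is refused whole. The fingers move at their own pace and stop on an object; "force" is the grip in N (left out, the last holds). Time passes only in rows, so rows that do not move let the fingers close. It gives the time, the measured TCP pose, the force, the opening and the grip force at its end, in the units of the state.
- ctrl.get_obs(): the state, without advancing time (a new reading comes with each control period).
- imaging.get_image(name): name is "scene" or "top"; returns a dict with "color" (384x512x3 uint8, blue, green, red), "fx", "fy", "cx", "cy" (pixels), "extrinsics" (4x4, takes a point from world to camera coordinates). Camera axes: x right, y down, z forward; pixel columns grow to the right and rows downward; lengths in m; the calibration is good to about 2 mm. A picture is of the moment at which its call begins. There is no depth.
- ctrl.finish_job(): hands the job in; it is judged then, once.
The state is a dict: "t": time; "q": joint angles; "dq": joint speeds; "effort": joint torques, N m; "tool_pos": TCP position; "tool_rot": TCP orientation; "contact_force": force on the tool from outside, world axes, zero at the start; "wrist_torque": the same for the moment, N m; "opening": finger opening in m; "grip_force": force on a finger pad.
Only numpy, scipy, OpenCV 4.12 (cv2) and the standard library are available. Lean on these libraries where they do the work, as an engineer would, in place of code of your own. Each camera call takes 0.05 s, during which the arm holds its last target. There are 200 camera calls.

### The job

Press the jig's clamp flap down until it snaps fully shut over the jamb block. Then pick up the loose door block and bring its single hinge knuckle into the gap between the jamb block's two knuckles so that all three holes line up and the hinge pin could be slid through (leave the pin where it is). Finish while still holding the door block there, in the air, without leaning it hard on the jamb; leave the label roll and the bottles alone.

Things in the scene. Friction and masses are not known exactly. Their poses are not given: they have to be found in the camera images.
- flap (a joint): dark steel clamp flap on the aluminium jig that is bolted to the worktop. Opening angle in rad: 0 fully shut (level), positive open, free end up. Starts half open and stays where it is left. Spring catches at its free end resist between about 0.16 and 0.07 rad (about 6 to 8 N at the press point); pushed past them it snaps to 0 and stays
- flap_hinge (a point): point on the flap's hinge axis, 88.5 mm above the worktop, at the far end of the jig; x axis points away from the flap's free end (the shut flap runs from here 73 mm along -x), y axis is the flap's hinge axis
- flap_press (a point): where to press the flap: on its upper face, 60 mm from its hinge axis; 92.5 mm above the worktop when shut. The flap is 8 mm thick, 32 mm wide, 64 mm at its free end; catch posts stand 42 mm and more to either side of its centre line, up to 100 mm above the worktop
- jamb_axis (a point): centre of the 28 mm gap between the jamb block's two steel knuckles (18 mm diameter, 20 mm long, 9 mm holes for a 5 mm pin), 80 mm above the worktop. y runs along the holes, +x points to the jamb block (its face is 11 mm away), z up. The gap is open to the front (-x), above and below; nothing of the jig reaches under the place where the door block hangs
- door_center (a point): centre, 25 mm above its underside, of the loose wooden door block, 40 (x) x 54 (y) x 50 (z) mm, which starts upright on the worktop, left or right of the jig; grip it across y (54 mm). z up, +x points to its knuckle side. A 3 mm steel hinge leaf lies on its top
- door_knuckle (a point): centre of the door block's single steel knuckle, 18 mm in diameter, 20 mm long along y, 9 mm hole along y; 31 mm along +x from the block's centre line and 50 mm above its underside (block face 11 mm from here)
- roll_center (a point): bystander: centre of a standing roll of labels, 110 mm in diameter, 63 mm tall, on the other side of the jig from the door block
- bottle_center (a point): bystander: centre of an amber bottle with black cap, 33 mm in diameter, 68 mm tall, behind the work
- bottle2_center (a point): bystander: centre of a second amber bottle of the same size, behind the work
- door: the loose door block itself (origin: centre of its underside)
- jamb: wooden jamb block, 50 (x) x 76 (y) x 60 (z) mm, lying loose in the jig's pocket with 1.5 mm play, with a steel hinge leaf on its top; origin: centre of its underside, 20 mm above the worktop
- jig: the jig, bed 113 x 124 x 20 mm (origin: on the worktop under the middle of the jamb's pocket). The hinge pin stands in its rear right corner, up to 83 mm above the worktop. A wall shelf hangs 0.51 m above the worktop, its front edge 0.57 m ahead of the robot's axis
Not all that is in view belongs to the job. What is shaped like the door but blue is not meant.

How it is judged:
By the outcome, as a careful person would: the job done as asked, in the order asked, and still so for the second after the job is handed in, while the arm keeps its last pose, push and grip.
It also fails if it takes over 51 s, if anything falls off the work surface, if the arm or the gripper's body presses on something with over 40 N, if the wrist force passes 120 N, or if a joint passes its speed limit or range.

## Working session

There is one attempt and no reset: what is moved stays moved. The work goes in short steps, Python scripts to look and compute and a tool call to move; the robot and the scene stay as the last step left them, time stands still between calls to the robot, and variables do not carry over. Pictures are saved under pics/ and viewed, at most 10 in all, crops included, and the job is handed in when it is done.

Besides the shell and the picture viewer there is one more tool, called after "Request:" by a JSON object that holds its "api" and its "payload". play_rows: Moves the arm, as the interface text tells. Shift numbers are shares of 0.05 m and turn numbers shares of 8 degrees, none past 1 either way. Its arguments: {"type":"object","properties":{"series":{"type":"array"},"force":{"type":"number"}},"required":["series"]}

```bash
mkdir -p pics; cat > h.py <<'E'
import numpy as np, cv2
from station import ctrl, imaging
def cam(n,fn=None):
    d=imaging.get_image(n)
    if fn: cv2.imwrite('pics/'+fn,d['color'])
    return d
def K(d): return np.array([[d['fx'],0,d['cx']],[0,d['fy'],d['cy']],[0,0,1.]])
def ray(d,u,v):
    E=np.array(d['extrinsics']);R=E[:3,:3];o=-R.T@E[:3,3]
    return o,R.T@np.linalg.inv(K(d))@[u,v,1]
def onz(d,u,v,z):
    o,r=ray(d,u,v);return o+r*(z-o[2])/r[2]
def proj(d,p):
    E=np.array(d['extrinsics']);c=K(d)@(E[:3,:3]@np.asarray(p)+E[:3,3]);return c[:2]/c[2]
E
python3 - <<'E'
from h import *
for n in('scene','top'):
    d=cam(n,n+'0.png');E=np.array(d['extrinsics']);print(n,d['fx'],(-E[:3,:3].T@E[:3,3]).round(3),E[:3,:3].round(2).tolist())
print(ctrl.get_obs())
E
```

```text
scene 452.3484601326673 [ 0.148 -0.615  0.914] [[0.83, -0.55, -0.02], [-0.42, -0.62, -0.67], [0.36, 0.56, -0.74]]
top 375.48317349502753 [0.473 0.014 1.096] [[-0.0, -1.0, 0.0], [-1.0, 0.0, -0.05], [0.05, -0.0, -1.0]]
{'t': 0.1, 'q': array([ 1.05798195e+00,  5.33176804e-02,  1.61416797e+00,  5.55616526e-05,
        1.47603914e+00, -1.19014550e-01]), 'dq': array([ 0.00018215, -0.00110058, -0.00215842, -0.00095464,  0.00026761,
        0.00117737]), 'effort': array([ 5.59727996e-04, -3.94904995e+01, -3.71362853e+01, -1.07682326e-04,
        3.92621267e-03,  6.49305122e-06]), 'tool_pos': array([0.23952087, 0.57665693, 0.2301626 ]), 'tool_rot': array([-6.14470254e-01, -3.08024690e+00,  2.85720849e-03]), 'contact_force': array([-0.55923139, -0.3805942 , -0.56104345]), 'wrist_torque': array([-0.03421166, -0.0117712 ,  0.02168   ]), 'grip_force': 0.0, 'opening': 0.08522642140237952}
```

View pics/scene0.png

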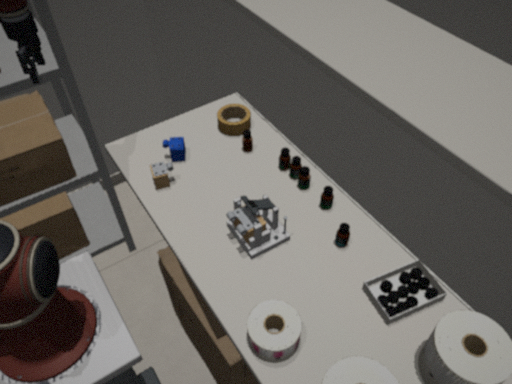

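View pics/top0.png

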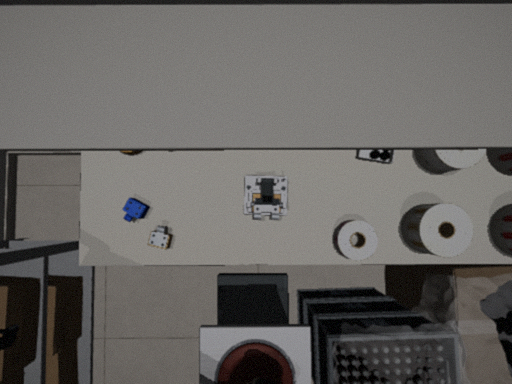

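The wooden door block is at scene (161,174) and top (160,239). It could be confused with the blue look-alike at scene (176,150) and top (135,209), or with the wooden jamb in the jig at scene (245,222) and top (266,208). By the description I choose the loose wooden block, and I'll check it in a close crop.

```bash
python3 - <<'E'
import cv2,numpy as np
t=cv2.imread('pics/top0.png');s=cv2.imread('pics/scene0.png')
r=lambda i,x,y,w,h,k:cv2.resize(i[y:y+h,x:x+w],None,fx=k,fy=k,interpolation=cv2.INTER_CUBIC)
a=np.hstack([r(t,140,220,40,30,10),r(t,236,170,40*3//2,45,400/60)])
b=np.hstack([r(s,140,150,50,37,8)[:290],r(s,220,186,75,55,400/75)[:290]])
a=np.clip(a.astype(float)*1.3,0,255).astype('uint8')
cv2.imwrite('pics/c0.png',np.vstack([a,np.clip(b*1.3,0,255).astype('uint8')]))
E
```

```text
(no output)
```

View pics/c0.png

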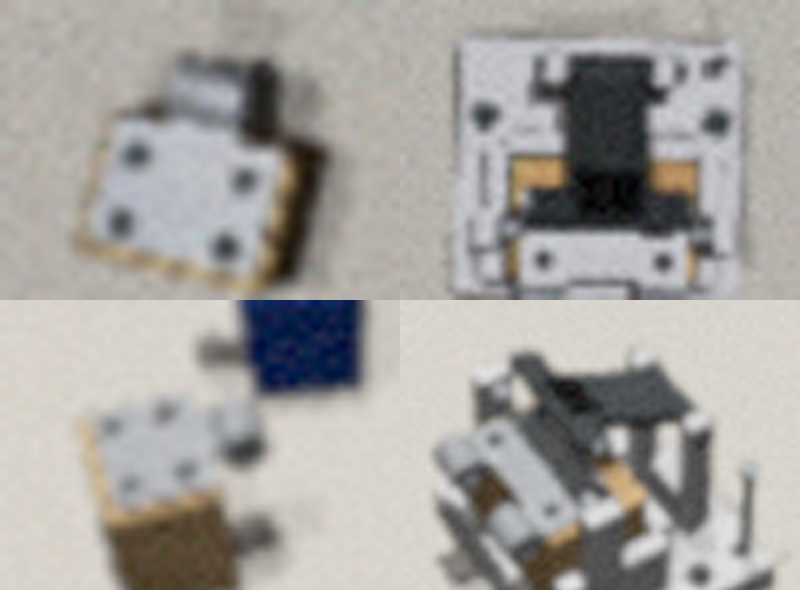

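The top crop confirms the choice: a loose wooden block with a pale leaf and one knuckle on its +x side, yaw about −13°. The jig is nearly square to the world, with the flap's free end toward the robot. Next I'll enlarge the jig in both views.

```bash
python3 - <<'E'
import cv2,numpy as np
t=cv2.imread('pics/top0.png');s=cv2.imread('pics/scene0.png')
r=lambda i,x,y,w,h,k:np.clip(cv2.resize(i[y:y+h,x:x+w],None,fx=k,fy=k,interpolation=cv2.INTER_CUBIC)*1.4,0,255).astype('uint8')
def g(im,x,y,k):
    for i in range(0,im.shape[1],10*k): cv2.putText(im,str(x+i//k),(i,8),0,.3,(0,0,255));cv2.line(im,(i,10),(i,16),(0,0,255))
    for i in range(0,im.shape[0],10*k): cv2.putText(im,str(y+i//k),(0,i+4),0,.3,(0,0,255));cv2.line(im,(18,i),(24,i),(0,0,255))
    return im
a=g(r(t,240,168,50,60,8),240,168,8);b=g(r(s,222,190,50,60,8),222,190,8)
cv2.imwrite('pics/c1.png',np.hstack([a,b]))
E
```

```text
(no output)
```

View pics/c1.png

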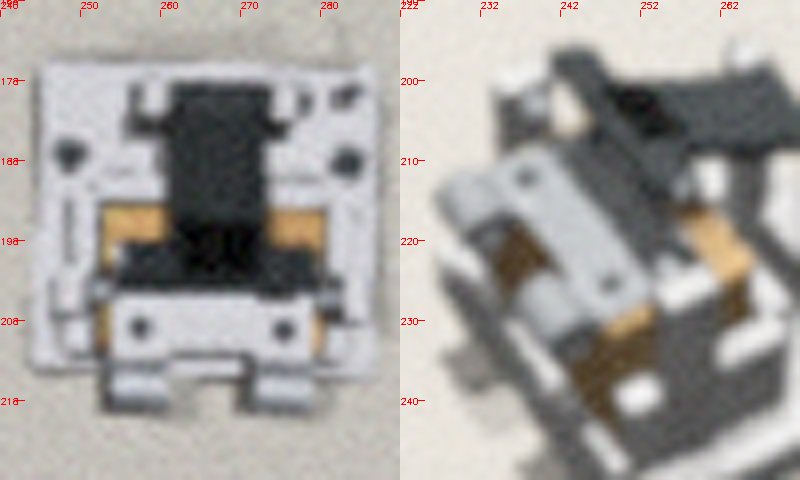

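The top view shows the jamb knuckles either side of (266,216), the flap's free end at v≈204 and its hinge end at v≈178. In the scene view the knuckles are at (231,213) and (241,227). Next I convert these to positions.

```bash
python3 - <<'E'
from h import *
d=cam('top');s=cam('scene')
f=lambda x,y,x0,y0,k:(x0+(x+.5)/k-.5,y0+(y+.5)/k-.5)
P=lambda n,x,y,z:print(n,onz(d,*f(x,y,240,168,8),z).round(4))
P('kL',139,385,.08);P('kR',282,390,.08);P('gap',210.5,388,.08)
P('bedTL',45,62,.02);P('bedTR',378,68,.02);P('bedBL',35,370,.02);P('bedBR',378,377,.02)
P('flapfree.13',217,293,.13);P('flaphinge',219,85,.09)
for n,x,y in(('s kL',70,195),('s kR',160,305)):  # scene knuckles near
    print(n,onz(s,*f(x-0,y,222,190,8),.08).round(4))
g=lambda n,x,y,z:print(n,onz(d,*f(x,y,140,220,10),z).round(4))
g('leafc',181.5,200.75,.053);g('knuck',222,95,.05)
g('s1',135,155,.053);g('s2',245,180,.053);g('s3',120,222,.053);g('s4',226,246,.053)
h=lambda x,y,z:onz(s,*f(x,y-300,140,150,8),z).round(4)
print('scene leafc',h(147,448,.053),'knuck',h(238,428,.05))
print('scene s',h(110,428,.053),h(165,412,.053),h(128,487,.053),h(187,470,.053))
E
```

```text
kL [ 0.4663 -0.0079  0.08  ]
kR [ 0.4644 -0.0562  0.08  ]
gap [ 0.4652 -0.0321  0.08  ]
bedTL [0.5819 0.024  0.02  ]
bedTR [ 0.5793 -0.0958  0.02  ]
bedBL [0.4714 0.028  0.02  ]
bedBR [ 0.4684 -0.0947  0.02  ]
flapfree.13 [ 0.4961 -0.0321  0.13  ]
flaphinge [ 0.5669 -0.0351  0.09  ]
s kL [ 4.714e-01 -3.000e-04  8.000e-02]
s kR [ 0.4714 -0.0506  0.08  ]
leafc [0.4012 0.2659 0.053 ]
knuck [0.4301 0.2557 0.05  ]
s1 [0.4138 0.2789 0.053 ]
s2 [0.4068 0.2485 0.053 ]
s3 [0.3954 0.2829 0.053 ]
s4 [0.3887 0.2535 0.053 ]
scene leafc [0.4034 0.2684 0.053 ] knuck [0.4344 0.2627 0.05  ]
scene s [0.3971 0.2844 0.053 ] [0.4161 0.2809 0.053 ] [0.39  0.255 0.053] [0.41   0.2511 0.053 ]
```

Request:
{"api": "play_rows", "payload": {"series": [[0,[0,0,0],[0,0,-0.89]],[0,[0,0,0],[0,0,-0.89]],[0,[0,0,0],[0,0,-0.89]],[0,[0,0,0],[0,0,0]]]}}

```text
t: 0.7
tool_pos: [0.2397, 0.577, 0.231]
tool_rot: [-0.035, -3.141, 0.001]
contact_force: [0.3, -0.2, 0.1]
opening: 0.0122
grip_force: 0.0
```

```bash
cat >> h.py <<'E'
from scipy.spatial.transform import Rotation as Ro
def to(p,yaw_deg):
    "remaining shift (tool-axis shares of 0.05) and turn (shares of 8deg) to TCP p, tool down, tool y at world angle 90+yaw"
    o=ctrl.get_obs();R=Ro.from_rotvec(o['tool_rot'])
    a=np.deg2rad(yaw_deg);y=np.array([-np.sin(a),np.cos(a),0]);z=np.array([0,0,-1.])
    T=Ro.from_matrix(np.c_[np.cross(y,z),y,z])
    print('t',round(o['t'],2),'tcp',o['tool_pos'].round(4),'F',o['contact_force'].round(1),'open',round(o['opening'],4),'grip',round(o['grip_force'],1))
    print('shift shares',(R.inv().apply(np.array(p)-o['tool_pos'])/.05).round(2),'turn',((R.inv()*T).as_rotvec(degrees=True)/8).round(2))
E
python3 -c "
from h import *
to([.503,-.033,.15],-1.3)"
```

```text
t 0.7 tcp [0.2397 0.577  0.231 ] F [ 0.3 -0.2  0.1] open 0.0122 grip 0.0
shift shares [ -5.54 -12.08   1.62] turn [-0. -0.  0.]
```

Request:
{"api": "play_rows", "payload": {"series": [[0,[-0.35,-0.75,0],[0,0,0]],[0,[-0.35,-0.75,0],[0,0,0]],[0,[-0.35,-0.75,0],[0,0,0]],[0,[-0.35,-0.75,0],[0,0,0]],[0,[-0.35,-0.75,0],[0,0,0]],[0,[-0.35,-0.75,0],[0,0,0]],[0,[-0.35,-0.75,0],[0,0,0]],[0,[-0.35,-0.75,0],[0,0,0]]]}}

```text
t: 1.7
tool_pos: [0.3738, 0.273, 0.2313]
tool_rot: [0.036, 3.141, 0.0]
contact_force: [0.0, -0.0, 0.7]
opening: -0.0
grip_force: 0.0
```

Request:
{"api": "play_rows", "payload": {"series": [[0,[-0.35,-0.75,0],[0,0,0]],[0,[-0.35,-0.75,0],[0,0,0]],[0,[-0.35,-0.75,0],[0,0,0]],[0,[-0.35,-0.75,0],[0,0,0]],[0,[-0.35,-0.75,0],[0,0,0]],[0,[-0.35,-0.75,0],[0,0,0]],[0,[-0.35,-0.75,0],[0,0,0]],[0,[0,0,0],[0,0,0]]]}}

```text
t: 2.7
tool_pos: [0.4909, 0.0073, 0.2312]
tool_rot: [-0.042, -3.141, 0.0]
contact_force: [-0.8, 1.1, 0.1]
opening: -0.0002
grip_force: 0.0
```

```bash
python3 -c "
from h import *
to([.503,-.033,.145],-1.3)"
```

```text
t 2.7 tcp [0.4909 0.0073 0.2312] F [-0.8  1.1  0.1] open -0.0002 grip 0.0
shift shares [-0.26 -0.8   1.72] turn [-0.   -0.   -0.03]
```

Request:
{"api": "play_rows", "payload": {"series": [[0,[-0.13,-0.4,0.2],[0,0,-0.03]],[0,[-0.13,-0.4,0.3],[0,0,0]],[0,[0,0,0.6],[0,0,0]],[0,[0,0,0.6],[0,0,0]],[0,[0,0,0],[0,0,0]]]}}

```text
t: 3.32
tool_pos: [0.5004, -0.0297, 0.1435]
tool_rot: [-0.027, -3.135, -0.002]
contact_force: [-0.2, 0.4, 0.4]
opening: 0.0002
grip_force: 0.0
```

```bash
python3 - <<'E'
from h import *
to([.503,-.033,.0925],-1.3)
d=cam('scene');a=cv2.resize(d['color'][150:250,200:300],None,fx=5.5,fy=5.5,interpolation=2)
cv2.imwrite('pics/p1.png',np.clip(a*1.4,0,255).astype('uint8'))
E
```

```text
t 3.33 tcp [ 0.5004 -0.0297  0.1435] F [-0.2  0.4  0.4] open 0.0002 grip 0.0
shift shares [-0.06 -0.07  1.02] turn [ 0.01 -0.04  0.04]
```

View pics/p1.png

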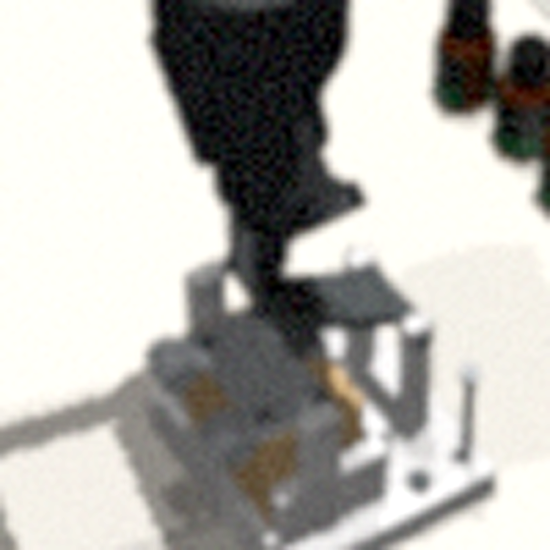

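The closed fingertips are just above the flap near its free end, around crop (270,300). I'll press down in small steps.

Request:
{"api": "play_rows", "payload": {"series": [[0,[-0.06,-0.06,0.2],[0,0,0]],[0,[0,0,0.2],[0,0,0]],[0,[0,0,0.15],[0,0,0]],[0,[0,0,0.15],[0,0,0]],[0,[0,0,0],[0,0,0]]]}}

```text
t: 4.0
tool_pos: [0.5052, -0.0339, 0.1105]
tool_rot: [-0.027, -3.14, -0.0]
contact_force: [-0.7, 0.5, -0.7]
opening: -0.0001
grip_force: 0.0
```

Request:
{"api": "play_rows", "payload": {"series": [[0,[0,0,0.1],[0,0,0]],[0,[0,0,0.1],[0,0,0]],[0,[0,0,0.05],[0,0,0]],[0,[0,0,0.05],[0,0,0]],[0,[0,0,0],[0,0,0]]]}}

```text
t: 4.62
tool_pos: [0.5054, -0.0339, 0.0957]
tool_rot: [-0.026, -3.141, -0.0]
contact_force: [0.1, 0.4, -0.6]
opening: 0.0003
grip_force: 0.0
```

Request:
{"api": "play_rows", "payload": {"series": [[0,[0,0,0.04],[0,0,0]],[0,[0,0,0.04],[0,0,0]],[0,[0,0,0],[0,0,0]]]}}

```text
t: 5.0
tool_pos: [0.5057, -0.034, 0.0925]
tool_rot: [-0.026, -3.141, -0.0]
contact_force: [-0.2, 0.7, 1.6]
opening: -0.0002
grip_force: 1.1
```

Request:
{"api": "play_rows", "payload": {"series": [[0,[0,0,0.03],[0,0,0]],[0,[0,0,0.03],[0,0,0]],[0,[0,0,0],[0,0,0]]]}}

```text
t: 5.38
tool_pos: [0.5057, -0.0341, 0.092]
tool_rot: [-0.026, -3.14, 0.0]
contact_force: [-10.6, 2.2, 17.7]
opening: -0.0
grip_force: 8.5
```

The fingertips met a firm stop at z=0.092, so the flap looks shut. I'll lift, look, and plan the reach to the door.

Request:
{"api": "play_rows", "payload": {"series": [[0,[0,0,-0.3],[0,0,0]],[0,[0,0,-0.7],[0,0,0]],[0.5,[0,0,-0.7],[0,0,0]],[1,[0.3,0.7,-0.4],[0,0,0]],[1,[0.3,0.8,0],[0,0,0.7]],[1,[0.3,0.8,0],[0,0,0.7]],[1,[0.3,0.8,0],[0,0,0]],[1,[0.3,0.8,0],[0,0,0]]]}}

```text
t: 6.38
tool_pos: [0.4538, 0.1688, 0.1945]
tool_rot: [0.333, 3.123, 0.001]
contact_force: [0.4, 0.0, -0.1]
opening: 0.0852
grip_force: 0.0
```

Request:
{"api": "play_rows", "payload": {"series": [[1,[0.1,0.8,0],[0,0,0]],[1,[0,0,0],[0,0,0]]]}}

```text
t: 6.62
tool_pos: [0.4574, 0.2096, 0.1943]
tool_rot: [0.327, 3.124, 0.001]
contact_force: [-0.4, -0.6, -0.2]
opening: 0.0854
grip_force: 0.0
```

```bash
python3 - <<'E'
from h import *
to([.401,.266,.12],-12.8)
d=cam('scene');e=cam('top')
r=lambda i,x,y,w,h,k:np.clip(cv2.resize(i['color'][y:y+h,x:x+w],None,fx=k,fy=k,interpolation=2)*1.4,0,255).astype('uint8')
cv2.imwrite('pics/p2.png',np.hstack([r(d,215,180,50,60,8),r(e,240,168,50,60,8)]))
E
```

```text
t 6.62 tcp [0.4574 0.2096 0.1943] F [-0.4 -0.6 -0.2] open 0.0854 grip 0.0
shift shares [1.34 0.87 1.49] turn [0.   0.   0.11]
```

View pics/p2.png

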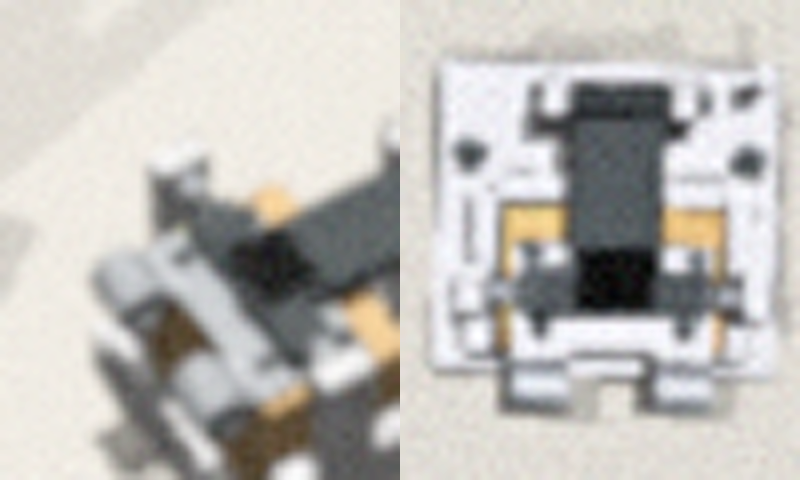

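The flap is level and seated between the catches, and the jamb knuckles haven't moved. Going to the door.

Request:
{"api": "play_rows", "payload": {"series": [[1,[0.67,0.44,0],[0,0,0.11]],[1,[0.67,0.43,0.5],[0,0,0]],[1,[0,0,0.6],[0,0,0]],[1,[0,0,0.4],[0,0,0]],[1,[0,0,0],[0,0,0]]]}}

```text
t: 7.35
tool_pos: [0.4006, 0.2631, 0.1174]
tool_rot: [-0.359, -3.118, 0.004]
contact_force: [-1.1, -0.3, 0.5]
opening: 0.0856
grip_force: 0.0
```

```bash
python3 -c "
from h import *
to([.401,.266,.011],-12.8)"
```

```text
t 7.35 tcp [0.4006 0.2631 0.1174] F [-1.1 -0.3  0.5] open 0.0856 grip 0.0
shift shares [-0.    0.06  2.13] turn [-0.02 -0.02 -0.04]
```

Request:
{"api": "play_rows", "payload": {"series": [[1,[0,0.04,0.5],[0,0,0]],[1,[0,0,0.5],[0,0,0]],[1,[0,0,0.5],[0,0,0]],[1,[0,0,0.4],[0,0,0]],[1,[0,0,0.2],[0,0,0]],[1,[0,0,0],[0,0,0]]]}}

```text
t: 8.1
tool_pos: [0.4025, 0.2663, 0.0146]
tool_rot: [-0.358, -3.121, 0.0]
contact_force: [-0.1, -0.5, 0.1]
opening: 0.0859
grip_force: 0.0
```

Request:
{"api": "play_rows", "payload": {"force": 40, "series": [[0.6,[0,0,0],[0,0,0]],[0.55,[0,0,0],[0,0,0]],[0.5,[0,0,0],[0,0,0]],[0.4,[0,0,0],[0,0,0]],[0.4,[0,0,0],[0,0,0]],[0.4,[0,0,0],[0,0,0]]]}}

```text
t: 8.85
tool_pos: [0.4032, 0.2671, 0.0156]
tool_rot: [0.356, 3.119, 0.002]
contact_force: [-1.8, -0.3, 6.0]
opening: 0.0535
grip_force: 43.7
```

Gripped: opening 53.5 mm, grip 44 N. I'll lift and carry it to a standoff in front of the gap.

Request:
{"api": "play_rows", "payload": {"series": [[0.4,[0,0,-0.3],[0,0,0]],[0.4,[0,0,-0.6],[0,0,0]],[0.4,[0,0,-0.6],[0,0,0]],[0.4,[0,0,-0.6],[0,0,0]],[0.4,[0,0,0],[0,0,-0.5]],[0.4,[0,0,0],[0,0,-0.5]],[0.4,[0,0,0],[0,0,-0.45]],[0.4,[0,0,0],[0,0,0]]]}}

```text
t: 9.85
tool_pos: [0.4017, 0.2665, 0.1193]
tool_rot: [-0.04, -3.141, 0.0]
contact_force: [0.2, -0.1, -2.0]
opening: 0.0537
grip_force: 43.0
```

```bash
python3 -c "
from h import *
to([.390,-.0305,.12],-1.3)"
```

```text
t 9.85 tcp [0.4017 0.2665 0.1193] F [ 0.2 -0.1 -2. ] open 0.0537 grip 43.0
shift shares [ 0.08 -5.94 -0.01] turn [-0.   -0.   -0.02]
```

Request:
{"api": "play_rows", "payload": {"series": [[0.4,[0.08,-0.5,0],[0,0,0]],[0.4,[0,-0.8,0],[0,0,0]],[0.4,[0,-0.8,0],[0,0,0]],[0.4,[0,-0.8,0],[0,0,0]],[0.4,[0,-0.8,0],[0,0,0]],[0.4,[0,-0.8,0],[0,0,0]],[0.4,[0,-0.8,0],[0,0,0]],[0.4,[0,-0.64,0],[0,0,0]]]}}

```text
t: 10.85
tool_pos: [0.3903, -0.0315, 0.1194]
tool_rot: [0.043, 3.141, -0.0]
contact_force: [0.0, 0.5, -0.8]
opening: 0.0532
grip_force: 43.0
```

Request:
{"api": "play_rows", "payload": {"series": [[0.4,[0,0,0],[0,0,0]],[0.4,[0,0,0.4],[0,0,0]],[0.4,[0,0,0.5],[0,0,0]],[0.4,[0,0,0.4],[0,0,0]],[0.4,[0,0,0.18],[0,0,0]],[0.4,[0,0,0],[0,0,0]],[0.4,[0,0,0],[0,0,0]]]}}

```text
t: 11.72
tool_pos: [0.3914, -0.0301, 0.0463]
tool_rot: [0.039, 3.14, -0.001]
contact_force: [0.3, -0.1, -1.6]
opening: 0.0533
grip_force: 43.2
```

```bash
python3 - <<'E'
from h import *
to([.396,-.0305,.0456],-1.3)
d=cam('scene');e=cam('top')
def r(i,x,y,w,h,k):
    im=np.clip(cv2.resize(i['color'][y:y+h,x:x+w],None,fx=k,fy=k,interpolation=2)*1.4,0,255).astype('uint8')
    return im
cv2.imwrite('pics/p3.png',np.hstack([r(d,200,195,50,60,8),r(e,240,195,50,60,8)]))
E
```

```text
t 11.72 tcp [ 0.3914 -0.0301  0.0463] F [ 0.3 -0.1 -1.6] open 0.0533 grip 43.2
shift shares [-0.09 -0.    0.01] turn [-0.    0.01 -0.02]
```

View pics/p3.png

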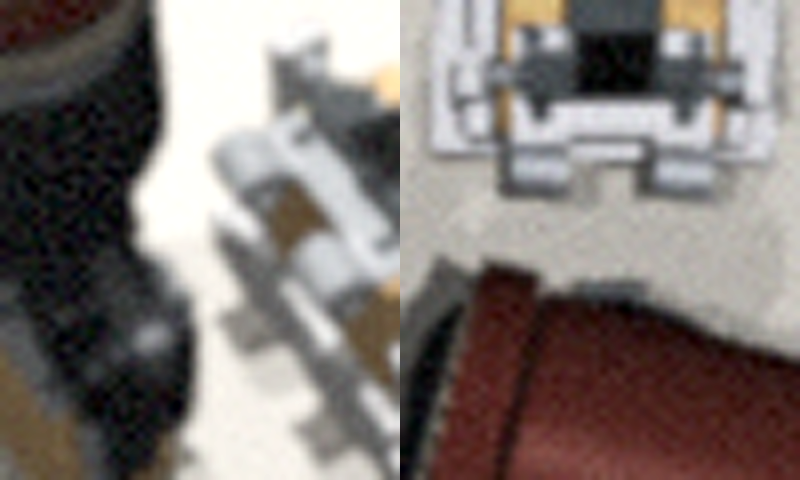

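The top view shows the door knuckle peeking out at crop columns 572–645, row ≈280. The jamb knuckles' front edges are at row ≈192, so the knuckle is laterally close to centred in the gap. I'll refine this with intensity profiles.

```bash
python3 - <<'E'
from h import *
e=cam('top');g=e['color'].astype(float).mean(2)
print('left  v210-223',g[210:224,254:261].mean(1).round(0))
print('right v210-223',g[210:224,272:279].mean(1).round(0))
print('door v225-236',g[225:237,263:270].mean(1).round(0), g[225:237,257:260].mean(1).round(0))
print('door row u256-276',[g[v,256:277].round(0).tolist() for v in(231,)])
print('jamb row u248-284',g[215:218,248:285].mean(0).round(0).tolist())
for z in(.08,):
  for n,p in(('f',(266,218.7)),('d',(266,229.6))): print(n,onz(e,*p,z).round(4))
E
```

```text
left  v210-223 [145. 153. 141.  96. 103. 131. 132. 102.  71.  72. 115. 128. 125. 128.]
right v210-223 [138. 153. 147. 111.  93. 118. 141. 119.  86.  78. 110. 128. 128. 128.]
door v225-236 [128. 127. 128. 128. 113.  73.  58.  35.  14.  15.  20.  21.] [126. 126. 126. 120. 108.  94.  57.  25.  17.  15.  19.  22.]
door row u256-276 [[21.0, 51.0, 63.0, 59.0, 78.0, 58.0, 45.0, 53.0, 70.0, 58.0, 58.0, 55.0, 55.0, 60.0, 69.0, 97.0, 102.0, 109.0, 117.0, 126.0, 131.0]]
jamb row u248-284 [125.0, 127.0, 126.0, 121.0, 79.0, 64.0, 104.0, 121.0, 123.0, 124.0, 125.0, 126.0, 129.0, 112.0, 105.0, 105.0, 105.0, 108.0, 113.0, 111.0, 107.0, 76.0, 50.0, 67.0, 114.0, 129.0, 129.0, 129.0, 129.0, 128.0, 123.0, 108.0, 93.0, 100.0, 110.0, 119.0, 121.0]
f [ 0.4581 -0.0323  0.08  ]
d [ 0.4287 -0.0322  0.08  ]
```

Edge profiles put the remaining advance at about 44 mm, with lateral error under 1 mm. I'll advance most of the way and check.

Request:
{"api": "play_rows", "payload": {"series": [[0.4,[-0.2,0,0.01],[0,0,0]],[0.4,[-0.2,0,0],[0,0,0]],[0.4,[-0.2,0,0],[0,0,0]],[0.4,[-0.16,0,0],[0,0,0]],[0.4,[0,0,0],[0,0,0]],[0.4,[0,0,0],[0,0,0]]]}}

```text
t: 12.62
tool_pos: [0.4284, -0.0311, 0.0446]
tool_rot: [-0.039, -3.141, -0.0]
contact_force: [-0.1, 0.4, -1.6]
opening: 0.0538
grip_force: 43.2
```

```bash
python3 - <<'E'
from h import *
to([.4355,-.0311,.0456],-1.3)
d=cam('scene');e=cam('top')
r=lambda i,x,y,w,h,k:np.clip(cv2.resize(i['color'][y:y+h,x:x+w],None,fx=k,fy=k,interpolation=2)*1.6,0,255).astype('uint8')
cv2.imwrite('pics/p4.png',np.hstack([r(d,215,195,40,60,10),r(e,246,190,40,60,10)]))
E
```

```text
t 12.62 tcp [ 0.4284 -0.0311  0.0446] F [-0.1  0.4 -1.6] open 0.0538 grip 43.2
shift shares [-0.14  0.   -0.02] turn [ 0.   -0.01 -0.02]
```

View pics/p4.png

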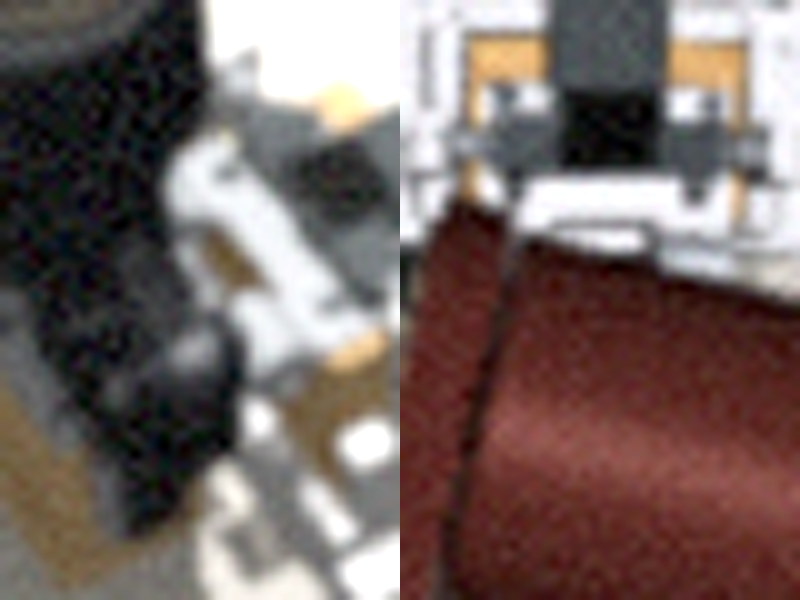

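The wrist now hides the joint from the top camera. In the scene crop the door knuckle is entering the gap at about (205,265), between the jamb knuckles, with no contact. I'll continue by touch: find the light contact that should come 2 mm past alignment, then back off.

Request:
{"api": "play_rows", "payload": {"series": [[0.4,[-0.07,0,-0.01],[0,0,0]],[0.4,[-0.07,0,0],[0,0,0]],[0.4,[0,0,0],[0,0,0]],[0.4,[0,0,0],[0,0,0]]]}}

```text
t: 13.22
tool_pos: [0.4357, -0.0313, 0.0453]
tool_rot: [-0.04, -3.141, -0.0]
contact_force: [-0.6, 0.3, -1.2]
opening: 0.0529
grip_force: 43.2
```

Request:
{"api": "play_rows", "payload": {"series": [[0.4,[-0.02,0,0],[0,0,0]],[0.4,[0,0,0],[0,0,0]],[0.4,[0,0,0],[0,0,0]]]}}

```text
t: 13.6
tool_pos: [0.4367, -0.0313, 0.0453]
tool_rot: [-0.039, -3.141, -0.0]
contact_force: [0.6, -0.8, -0.9]
opening: 0.0533
grip_force: 43.2
```

Request:
{"api": "play_rows", "payload": {"series": [[0.4,[-0.02,0,0],[0,0,0]],[0.4,[0,0,0],[0,0,0]],[0.4,[0,0,0],[0,0,0]]]}}

```text
t: 13.98
tool_pos: [0.4377, -0.0314, 0.0453]
tool_rot: [-0.04, -3.141, -0.0]
contact_force: [0.5, 0.7, -1.4]
opening: 0.0534
grip_force: 43.2
```

Request:
{"api": "play_rows", "payload": {"series": [[0.4,[-0.015,0,0],[0,0,0]],[0.4,[0,0,0],[0,0,0]],[0.4,[0,0,0],[0,0,0]]]}}

```text
t: 14.35
tool_pos: [0.4384, -0.0314, 0.0453]
tool_rot: [-0.039, -3.141, 0.0]
contact_force: [-0.1, -0.6, -2.1]
opening: 0.0534
grip_force: 43.2
```

Request:
{"api": "play_rows", "payload": {"series": [[0.4,[-0.015,0,0],[0,0,0]],[0.4,[0,0,0],[0,0,0]],[0.4,[0,0,0],[0,0,0]]]}}

```text
t: 14.72
tool_pos: [0.4392, -0.0314, 0.0453]
tool_rot: [0.04, 3.141, -0.0]
contact_force: [0.3, 0.4, -2.0]
opening: 0.0533
grip_force: 43.2
```

Request:
{"api": "play_rows", "payload": {"series": [[0.4,[-0.015,0,0],[0,0,0]],[0.4,[0,0,0],[0,0,0]],[0.4,[0,0,0],[0,0,0]]]}}

```text
t: 15.1
tool_pos: [0.4396, -0.0314, 0.0451]
tool_rot: [-0.04, -3.14, -0.0]
contact_force: [-2.0, 0.4, -1.0]
opening: 0.0535
grip_force: 43.3
```

Request:
{"api": "play_rows", "payload": {"series": [[0.4,[-0.012,0,0],[0,0,0]],[0.4,[0,0,0],[0,0,0]],[0.4,[0,0,0],[0,0,0]]]}}

```text
t: 15.48
tool_pos: [0.4403, -0.0314, 0.0452]
tool_rot: [-0.04, -3.141, 0.0]
contact_force: [-3.0, -1.4, 0.1]
opening: 0.0539
grip_force: 43.3
```

Request:
{"api": "play_rows", "payload": {"series": [[0.4,[0.05,0,-0.006],[0,0,0]],[0.4,[0,0,0],[0,0,0]],[0.4,[0,0,0],[0,0,0]],[0.4,[0,0,0],[0,0,0]]]}}

```text
t: 15.98
tool_pos: [0.4382, -0.0314, 0.0457]
tool_rot: [0.04, 3.141, 0.0]
contact_force: [-0.3, -0.5, -1.1]
opening: 0.053
grip_force: 43.2
```

```bash
python3 - <<'E'
from h import *
to([.4378,-.0314,.0455],-1.3)
d=cam('scene')
im=np.clip(cv2.resize(d['color'][198:246,215:265],None,fx=12,fy=12,interpolation=2)*1.4,0,255).astype('uint8')
# predicted knuckle axes: jamb ends/gap edges and door
cv2.imwrite('pics/p5.png',im)
ax=np.array([np.sin(np.deg2rad(1.3)),np.cos(np.deg2rad(1.3)),0])
for n,c in(('door',[.4668,-.0321,.08]),):
  for s in(-.034,-.014,-.01,.01,.014,.034):
    p=proj(d,np.array(c)+ax*s);print(s,((p-[215,198]+.5)*12).round(0))
E
```

```text
t 15.97 tcp [ 0.4382 -0.0314  0.0457] F [-0.3 -0.5 -1.1] open 0.053 grip 43.2
shift shares [ 0.01 -0.    0.  ] turn [ 0.    0.   -0.02]
-0.034 [344. 428.]
-0.014 [291. 359.]
-0.01 [280. 345.]
0.01 [228. 278.]
0.014 [218. 264.]
0.034 [167. 199.]
```

View pics/p5.png

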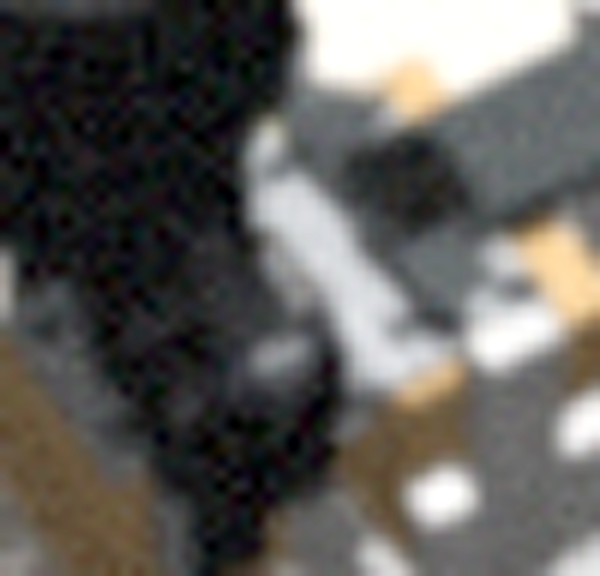

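Request:
{"api": "play_rows", "payload": {"series": [[0.4,[0.01,0,0],[0,0,0]],[0.4,[0,0,0],[0,0,0]],[0.4,[0,0,0],[0,0,0]],[0.4,[0,0,0],[0,0,0]]]}}

```text
t: 16.52
tool_pos: [0.4375, -0.0314, 0.0456]
tool_rot: [0.04, 3.141, -0.0]
contact_force: [0.8, -0.0, -1.1]
opening: 0.0537
grip_force: 43.2
```

```bash
python3 -c "
from h import *
to([.4378,-.0314,.0456],-1.3)
print(ctrl.finish_job())"
```

```text
t 16.52 tcp [ 0.4375 -0.0314  0.0456] F [ 0.8 -0.  -1.1] open 0.0537 grip 43.2
shift shares [-0.01 -0.   -0.  ] turn [-0.    0.   -0.02]
the job is handed in; nothing more can be done
None
```

I handed the job in at 16.5 s with the flap snapped shut and the door block held in the air, its knuckle in the jamb gap and almost no force on the jamb; the gripper hid the joint at the end, so the hole alignment rests on touch and arm readings (I estimate within about 1 mm), not on a picture.

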